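# Fold down the ratchet tablet stand

## Robot

A 6-joint arm with a two-finger parallel gripper is mounted at the origin on the work surface. World frame = base frame: x ahead of the robot, y to its left, z up, the work surface at z = 0. Lengths are in m, angles in rad, forces in N, time in s.
With the tool pointing down it reaches from about 0.375 to 0.9 m from the base axis. Payload 3.1 kg.
Tool frame: the origin (TCP) lies at the very end of the fingers, on their centre line; the grasp point (between the pads) lies 19 mm behind it (manip.grasp_offset is the distance from the TCP to the grasp point, in m); y points along the fingers, z is the direction in which the jaws open and shut, and the axes are right-handed (so a half turn about y gives the same grasp; the last joint's range is limited). The gripper opens to 85 mm and grips with 20 to 120 N. Pads are 22 mm wide; open, the fingers measure 114 mm over their backs; the gripper's body (76 mm by 85 mm) begins 54 mm behind the grasp point. The pads swing forward as they close: fully open they stand 13 mm farther back than shut.
Start: joints at [1.149, 0.527, 1.433, -0, 1.181, -0.178], TCP at [0.151, 0.607, 0.231] pointing down, gripper open.
Joint ranges: [-3.08, 3.08], [-0.75, 2.2], [0.22, 2.44], [-1.43, 4.57], [0, 2.65], [-2.85, 2.85]. Speed limits (rad/s): [2.79, 2.79, 3.14, 3.14, 3.14, 3.14].

## Interface

Orientations are given as a unit quaternion [x, y, z, w].
In Python, from station import manip gives the robot as it stands.
- The arm moves only by the tool apply_moves, never from a script. Its argument "motion" is a list of rows, each a list of 5 numbers: the finger opening in mm, from 0 to 85.4, then the shift along the tool's x, y, z in units of 30 mm (1.0 is 30 mm), then the turn about the tool's y in units of 10 degrees (1.0 is 10 degrees). In form: [[fingers, x, y, z, twist], ...]. A call has 1 to 12 rows; each row is the pose to reach, as a shift and turn from the pose commanded when the call began, along the tool's axes at that moment; what a row does not reach only later rows make up. A row lasts 1/8 s, in which the tool goes at most 62.5 mm and 10.7 degrees, less where a joint would pass 70% of its speed; a pose out of reach is approached as far as the arm can. A call with a gripper value outside its range is refused whole. The fingers move at their own pace and stop on an object; "squeeze" is the grip in N (left out, the last holds). Time passes only in rows, so rows that repeat a pose let the fingers close. It gives the time, the measured TCP pose, the force and the opening at its end, in the units of the state.
- manip.sense(): the state, without advancing time (a new reading comes with each control period).
- manip.snapshot(name): name is "scene" or "top" or "wrist"; returns the picture (420x560x3 uint8, red, green, blue); there is no depth.
- manip.get_calibration(name): a dict with "intrinsics" (3x3 intrinsics, pixels), "dist_coeffs" ([k1, k2, p1, p2, k3] as OpenCV has them; the pictures are not rectified), "extrinsics" (4x4, takes a point from camera to world coordinates). Camera axes: x right, y up, looking along -z (the intrinsics and any distortion apply to the point x, -y, -z); pixel columns grow to the right and rows downward; lengths in m; the calibration is good to about 2 mm. A picture is of the moment at which its call begins: read the wrist's pose just before it. get_calibration takes no time and is no camera call; for the wrist camera it gives the pose at the moment of the call.
- manip.sign_off(): hands the job in, once; it reports no verdict.
The state is a dict: "t": time; "q": joint angles; "qd": joint speeds; "tau": joint torques, N m; "tcp_pos": TCP position; "tool_rot": TCP orientation; "force": force on the tool from outside, world axes, zero at the start; "ft_torque": the same for the moment, N m; "finger_gap": opening from 0.0 (shut) to 1.0 (fully open).
Only numpy, scipy, OpenCV 4.12 (cv2) and the standard library are available. Lean on these libraries where they do the work, as an engineer would, in place of code of your own. Each camera call takes 0.05 s, during which the arm holds its last target.

## Task

Fold the tablet stand flat so it can be put away: with a fingertip press its release lever down to free the pawl from the teeth and, keeping the lever pressed, push the board down past all its teeth until it lies fully down on its base, then let go so that the lever springs back up. Do not press on the tablet itself, do not lift the board, and leave the can, cup, pen and pen box where they are; nothing needs gripping or lifting.

Things in the scene. Friction and masses are not known exactly. Their poses are not given: they have to be found in the camera images.
- stand: Fixed base of the stand: grey metal plate 250 (x) x 320 (y) mm, top 13 mm up. Origin under its centre; x points from the hinge side (front, nearest the robot) to the far edge, z up. Two rubber buffers near the far edge (tops 35 mm up) carry the board when flat. A toothed steel quadrant, radius 66 mm about the hinge line, stands on its right at y = -172 to -164 mm, up to 106 mm high.
- board_hinge (a point): Middle of the hinge line, 40 mm above the table and 105 mm in front (-x) of the base's centre. Axes as stand, y along the hinge line.
- board (a joint): Tilt of the board, rad: 0 flat on the buffers, grows as the far edge rises (starts 0.55 to 0.88). Black slab 300 mm wide, 10 mm thick, mid-plane through the hinge line. Stiff hinge: stays where left; with the pawl free it takes 4 to 8 N at the lever's pad to push down. With the pawl in, it is blocked downwards at the next tooth (teeth 0.16 rad apart); upwards it ratchets freely.
- board_far_edge (a point): Middle of the board's far (upper) edge, on its top face, 235 mm from the hinge line. x along the board away from the hinge, z out of its top face.
- tablet: White tablet with a dark screen, 180 x 250 x 8 mm, fixed on the middle of the board, its face 13 mm above the board's mid-plane. Origin at the centre of its underside. Not to be pressed.
- release_lever (a joint): Press of the sprung lever relative to the board, rad: 0 fully up, pawl seated; 0.20 its stop; pawl clear of the teeth above 0.14. If the board was left between two notches the pawl rests part way up a tooth and the lever starts partly down (0 to 0.14). About 2 N at the pad holds it at its stop, less than moves the board, so it stays down while the board is pushed; let go, it springs up.
- lever_pivot (a point): The lever's pivot on the board's right side, 70 mm along the board from the hinge line and 3.5 mm below the mid-plane. The lever is a steel bar outside the board's right side that runs from here to its pad; pressing the pad towards the board's plane turns it about this point. Turns with the lever.
- paddle (a point): Centre of the top face of the lever's grey ribbed pad: press here. Pad 45 mm along the lever, 50 mm wide, 6 mm thick, 203 mm right (-y) of the stand's middle, 28 mm clear of the board's side. Lever up: 216 mm from the hinge along the board, 29 mm above mid-plane, tilted 0.20 rad more than the board. Fully pressed: 220 mm, level with and parallel to it. x along the lever, z out of the face.
- drink_can: Plain red drinks can, 66 mm in diameter, 115 mm tall, standing right of the pad. Origin under its centre. Leave alone.
- coffee_cup: White coffee cup, 72 mm in diameter at the rim, 58 mm tall, standing right of the stand. Origin under its centre. Leave alone.
- fountain_pen: Green pen with a brass clip, 133 mm long, 13 mm thick, lying beyond the far edge of the stand. Origin under its middle, x along the pen. Leave alone.
- pen_box: Closed white pen box, 190 x 75 x 34 mm, lying left of the stand. Origin under its centre, x along its length. Leave alone.

How it is judged:
On the way, in this order (a step that is already met when the one before it is completed fails the run):
1. the release lever is pressed by the fingers until the pawl is clear of the teeth, while the board is still raised (value of joint release_lever above 0.15 rad and value of joint board above 0.2 rad and contact force between the fingers and release_lever above 0.5 N), for 0.1 s.
2. the board is pushed down flat (value of joint board below 0.03 rad), for 0.1 s.
At the end, for the whole second after the job is handed in: The board lies flat on its base (tilt under 0.04 rad) and at rest, and the release lever has sprung back up (under 0.06 rad) (value of joint board below 0.04 rad and value of joint release_lever below 0.06 rad and velocity of joint board between -0.05 and 0.05 rad/s); the robot touches nothing.
It fails at once if the tablet is pressed (over 3 N) (contact force between any of the fingers, the arm and tablet above 3 N).
It fails at once if the board is lifted (tilt over 0.95 rad) (value of joint board above 0.95 rad).
It fails at once if the can, cup, pen or pen box is lifted or moved by more than 20 mm (distance of any of drink_can, coffee_cup, fountain_pen, pen_box from where it was at the start of the episode above 0.02 m).
It also fails if it takes over 40 s, if anything falls off the work surface, if the arm or the gripper's body presses on something with over 40 N, if the wrist force passes 120 N, or if a joint passes its speed limit or range.

## Working session

There is one attempt and no reset: what is moved stays moved. The work goes in short steps, Python scripts to look and compute and a tool call to move; the robot and the scene stay as the last step left them, time stands still between calls to the robot, and variables do not carry over. Pictures are saved under pics/ and viewed, and the job is handed in when it is done.

Besides the shell and the picture viewer there is one more tool, called after "Request:" as name(argument=value, ...), one argument or row to a line, values as JSON. apply_moves: Moves the arm, as the interface text tells. Its arguments: {"type":"object","properties":{"motion":{"type":"array"},"squeeze":{"type":"number"}},"required":["motion"]}

```bash
mkdir -p pics; ls
python3 - <<'E'
from station import manip
import cv2,numpy as np
np.set_printoptions(precision=4,suppress=True)
s=manip.sense();print(s['t'],s['tcp_pos'],s['tool_rot'],s['force'],s['finger_gap'])
for n in("scene","top"):
    c=manip.get_calibration(n);print(n,c)
    cv2.imwrite(f"pics/{n}0.png",manip.snapshot(n)[:,:,::-1])
E
```

```text
pics
0.0 [0.1505 0.6059 0.2303] [ 0.7026 -0.0862  0.0857 -0.7011] [ 0.6931 -0.2393 -1.0304] 0.997125232294861
scene {'intrinsics': array([[447.8172,   0.    , 289.    ],
       [  0.    , 447.8172, 206.154 ],
       [  0.    ,   0.    ,   1.    ]]), 'dist_coeffs': array([-0.1194,  0.    ,  0.    ,  0.    ,  0.    ]), 'extrinsics': array([[-0.8538, -0.3854,  0.3499,  0.891 ],
       [ 0.5202, -0.6572,  0.5454,  0.6074],
       [ 0.0197,  0.6477,  0.7616,  0.8056],
       [ 0.    ,  0.    ,  0.    ,  1.    ]])}
top {'intrinsics': array([[432.9846,   0.    , 279.5357],
       [  0.    , 432.9846, 209.8443],
       [  0.    ,   0.    ,   1.    ]]), 'dist_coeffs': array([-0.0204,  0.    ,  0.    ,  0.    ,  0.    ]), 'extrinsics': array([[-0.0004,  0.9715, -0.2371,  0.2818],
       [-1.    , -0.0001,  0.0015,  0.0605],
       [ 0.0014,  0.2371,  0.9715,  1.2924],
       [ 0.    ,  0.    ,  0.    ,  1.    ]])}
```

View pics/scene0.png

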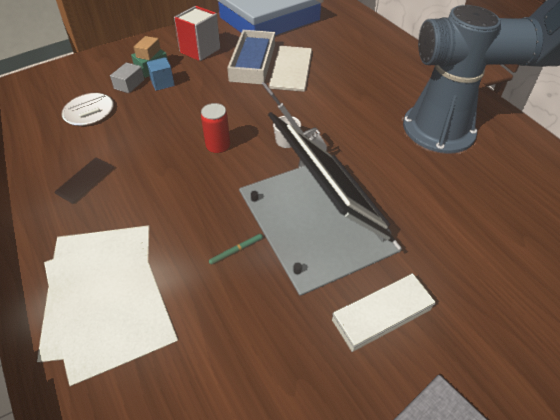

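View pics/top0.png

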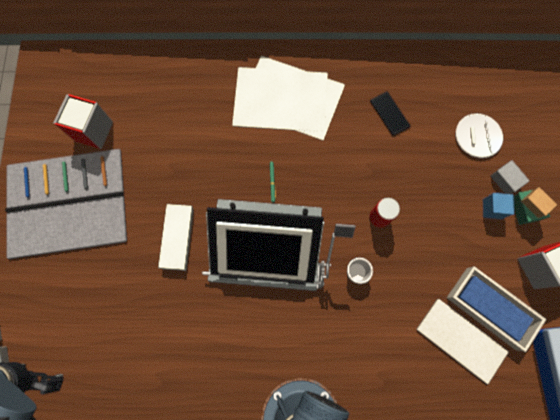

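Run:
```python
import cv2
a=cv2.imread('pics/top0.png')[190:300,195:400];cv2.imwrite('pics/topz.png',cv2.resize(a,None,fx=3.9,fy=3.9,interpolation=cv2.INTER_CUBIC))
a=cv2.imread('pics/scene0.png')[70:300,195:415];cv2.imwrite('pics/scenez.png',cv2.resize(a,None,fx=2.6,fy=2.6,interpolation=cv2.INTER_CUBIC))
```

```text
(no output)
```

View pics/topz.png

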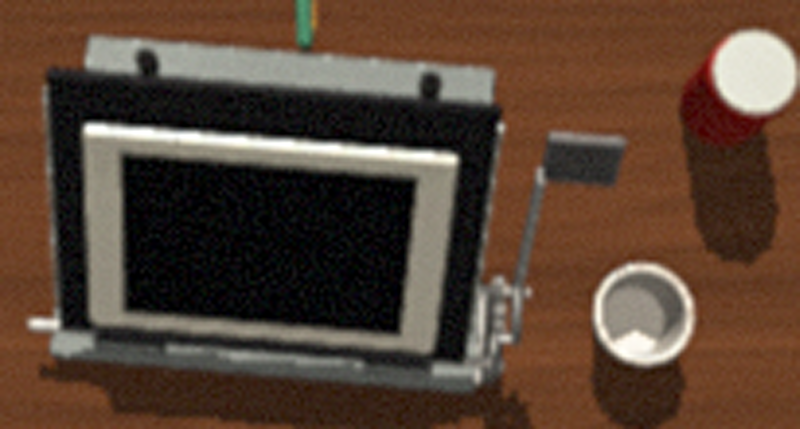

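View pics/scenez.png

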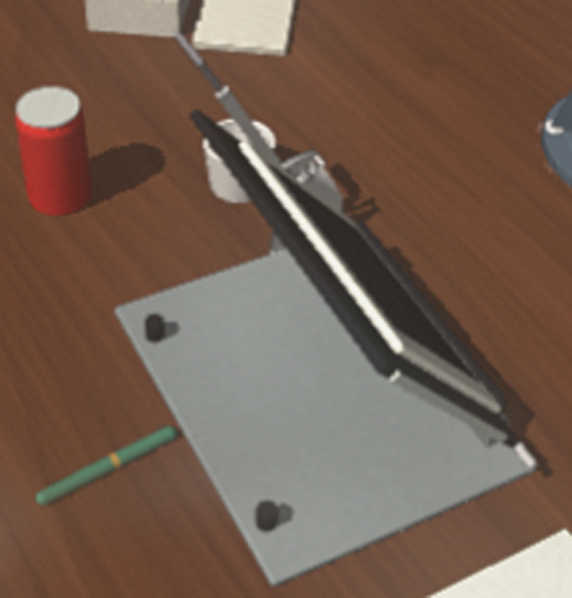

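```bash
cat > h.py <<'E'
import numpy as np,cv2
from scipy.optimize import least_squares
from scipy.spatial.transform import Rotation as R
np.set_printoptions(precision=4,suppress=True)
def proj(c,P):
    T=np.linalg.inv(c['extrinsics']);p=np.atleast_2d(P)@T[:3,:3].T+T[:3,3]
    p=p*[1,-1,-1]
    return cv2.projectPoints(p.reshape(-1,1,3),np.zeros(3),np.zeros(3),c['intrinsics'],np.array(c['dist_coeffs']))[0].reshape(-1,2)
def st(p,L):
    c,s=np.cos(p[2]),np.sin(p[2]);L=np.atleast_2d(L)
    return np.c_[p[0]+c*L[:,0]-s*L[:,1],p[1]+s*L[:,0]+c*L[:,1],L[:,2]]
def bd(p,B): # (along,y,above)
    B=np.atleast_2d(B);t=p[3]
    return st(p,np.c_[-.105+np.cos(t)*B[:,0]-np.sin(t)*B[:,2],B[:,1],.04+np.sin(t)*B[:,0]+np.cos(t)*B[:,2]])
def pad(p,off): # off (along pad,y,above)
    a=p[4];off=np.atleast_2d(off)
    r=np.array([.146,.0325]);ca,sa=np.cos(a),np.sin(a)
    cx=.07+ca*r[0]+sa*r[1];cz=-.0035-sa*r[0]+ca*r[1]
    b=.2-a
    return bd(p,np.c_[cx+np.cos(b)*off[:,0]-np.sin(b)*off[:,2],-.203+off[:,1],cz+np.sin(b)*off[:,0]+np.cos(b)*off[:,2]])
E
cat > fit.py <<'E'
from h import *
from station import manip
ct=manip.get_calibration('top');cs=manip.get_calibration('scene')
tz=lambda u:np.array(u)/3.9+[195,190]-.37
sz=lambda u:np.array(u)/2.6+[195,70]-.3
def m(p):
    A=st(p,[[.125,.16,.013],[.125,-.16,.013]])
    B=bd(p,[[.235,.15,.005],[.235,-.15,.005]])
    P=pad(p,[[.0225,.025,0],[.0225,-.025,0],[-.0225,-.025,0],[-.0225,.025,0]])
    # tablet 180 along, centre unknown -> p[5]
    T=bd(p,[[p[5]+.09,.125,.013],[p[5]+.09,-.125,.013],[p[5]-.09,-.125,.013],[p[5]-.09,.125,.013]])
    top=proj(ct,np.r_[A,B,P,T])
    S=np.r_[st(p,[[.125,-.16,.013],[.125,.16,.013],[-.125,.16,.013]]),pad(p,[.0225,-.025,0])]
    return top,proj(cs,S)
mt=tz([[88,37],[495,70],[48,70],[498,105],[550,132],[627,138],[617,186],[543,178],[85,124],[458,155],[434,352],[92,325]])
ms=sz([[118,310],[275,583],[540,463],[180,35]])
def res(p):
    a,b=m(p);return np.r_[(a-mt).ravel(),(b-ms).ravel()]
best=least_squares(res,[.55,.1,0,.7,.05,.12],loss='soft_l1')
print(best.x);r=best.fun.reshape(-1,2);print(r)
p=best.x;print('pad',pad(p,[0,0,0]),'pressed',pad(np.r_[p[:4],.2,0],[0,0,0]),'flat',pad(np.r_[p[:3],0,.2,0],[0,0,0]))
print(np.sqrt(np.diag(np.linalg.inv(best.jac.T@best.jac))))
E
python3 fit.py
```

```text
[ 0.4893  0.0999 -0.0804  0.8342 -0.016   0.1093]
[[-0.0072  0.3616]
 [ 0.0598  0.035 ]
 [-0.2955 -0.0665]
 [ 1.3694  0.1224]
 [-0.2709  0.4428]
 [ 0.0964  0.4808]
 [-0.3004 -0.1937]
 [-0.843   0.3215]
 [-0.258  -0.0048]
 [ 0.4771 -0.353 ]
 [ 0.3811  0.3992]
 [-0.2788  0.1573]
 [-1.0817 -0.8151]
 [ 0.4452  0.307 ]
 [-0.0868  1.1814]
 [-2.1014 -0.1773]]
pad [[ 0.4894 -0.1038  0.2206]] pressed [[ 0.5158 -0.1059  0.2022]] flat [[ 0.5871 -0.1116  0.0393]]
[0.0012 0.0008 0.0051 0.0132 0.0206 0.0024]
```

```bash
cat > loc.py <<'E'
from h import *
from station import manip
s=manip.sense();Rm=R.from_quat(s['tool_rot']).as_matrix();print(Rm)
ct=manip.get_calibration('top')
def back(c,uv,z):
    u=cv2.undistortPoints(np.array([[uv]],float),c['intrinsics'],np.array(c['dist_coeffs']))[0,0]
    E=c['extrinsics'];d=E[:3,:3]@[u[0],-u[1],-1];o=E[:3,3];return o+d*(z-o[2])/d[2]
tz=lambda u:np.array(u)/3.9+[195,190]-.37
print('can',back(ct,tz([755,73]),.115),'cup',back(ct,tz([643,312]),.058))
print('can w',back(ct,tz([712,73]),.115)-back(ct,tz([798,73]),.115))
p=[.4893,.0999,-.0804,.8342,0,0]
for t in [.83,.7,.55,.4,.25,.1,0]: 
  p[3]=t
  for a in ([0,.2] if t==.83 else [.2]): p[4]=a;print(t,a,pad(p,[0,0,0])[0],pad(p,[0,0,1])[0]-pad(p,[0,0,0])[0])
E
python3 loc.py
```

```text
[[ 0.9704 -0.0008  0.2414]
 [-0.2414 -0.0019  0.9704]
 [-0.0004 -1.     -0.002 ]]
can [ 0.5734 -0.2463  0.115 ] cup [ 0.4081 -0.1686  0.058 ]
can w [0.     0.0621 0.    ]
0.83 0 [ 0.4923 -0.104   0.219 ] [-0.8545  0.0689  0.5148]
0.83 0.2 [ 0.5165 -0.1059  0.2016] [-0.7355  0.0593  0.6749]
0.7 0.2 [ 0.5361 -0.1075  0.1809] [-0.6421  0.0517  0.7648]
0.55 0.2 [ 0.5552 -0.1091  0.1542] [-0.521   0.042   0.8525]
0.4 0.2 [ 0.5702 -0.1103  0.1249] [-0.3882  0.0313  0.9211]
0.25 0.2 [ 0.5805 -0.1111  0.0937] [-0.2466  0.0199  0.9689]
0.1 0.2 [ 0.5861 -0.1116  0.0613] [-0.0995  0.008   0.995 ]
0 0.2 [ 0.5872 -0.1116  0.0393] [0. 0. 1.]
```

Request:
apply_moves(
  motion=[
    [0,0,-2,0,0],
    [0,1,-4,-0.5,0],
    [0,9.7,-4,-4.65,-0.9],
    [0,9.7,-4,-4.65,-0.9],
    [0,9.7,-4,-4.65,-0.9],
    [0,9.7,-4,-4.65,-0.9],
    [0,9.7,-4,-4.65,-0.9],
    [0,9.7,-4,-4.65,-0.9],
    [0,9.7,-4,-4.65,-0.9],
  ],
  squeeze=40,
)

```text
t: 1.23
tcp_pos: [0.399, 0.4009, 0.3509]
tool_rot: [0.707, -0.031, 0.03, -0.706]
force: [-0.4, 0.3, 0.1]
finger_gap: -0.001
```

```bash
cat > to.py <<'E'
from h import *
import sys
from station import manip
s=manip.sense();Rm=R.from_quat(s['tool_rot']).as_matrix()
print(s['t'],s['tcp_pos'],s['force'],s['finger_gap'],s['q']);print(Rm)
if len(sys.argv)>1:
    d=np.array([float(a) for a in sys.argv[1:4]])-s['tcp_pos'];print(Rm.T@d/.03)
E
python3 to.py .42 -.109 .35
```

```text
1.225 [0.399  0.4009 0.3509] [-0.4383  0.2826  0.1222] -0.0010024901930894851 [ 0.5898  0.3296  1.4228  0.0006  1.3905 -0.894 ]
[[ 0.9962 -0.0014  0.087 ]
 [-0.087  -0.0002  0.9962]
 [-0.0014 -1.     -0.0003]]
[  2.1751   0.0314 -16.8704]
```

Request:
apply_moves(
  motion=[
    [0,2.2,0,-16.9,0],
    [0,2.2,0,-16.9,0],
    [0,2.2,0,-16.9,0],
    [0,2.2,0,-16.9,0],
    [0,2.2,0,-16.9,0],
    [0,2.2,0,-16.9,0],
    [0,2.2,0,-16.9,0],
    [0,2.2,0,-16.9,0],
    [0,2.2,0,-16.9,0],
    [0,2.2,0,-16.9,0],
  ],
)

```text
t: 2.48
tcp_pos: [0.4213, -0.109, 0.3511]
tool_rot: [-0.706, 0.031, -0.03, 0.707]
force: [0.3, 1.8, 0.8]
finger_gap: 0.0
```

```bash
python3 to.py .465 -.106 .222
python3 - <<'E'
from station import manip
import cv2
cv2.imwrite("pics/s1.png",manip.snapshot('scene')[:,:,::-1])
E
```

```text
2.475 [ 0.4213 -0.109   0.3511] [0.2617 1.8156 0.8037] 0.00011691458609220283 [-0.5118  0.1216  1.7067  0.0009  1.3145 -1.996 ]
[[ 0.9962 -0.0006  0.0866]
 [-0.0866  0.0013  0.9962]
 [-0.0007 -1.      0.0012]]
[1.447  4.3015 0.2213]
```

View pics/s1.png

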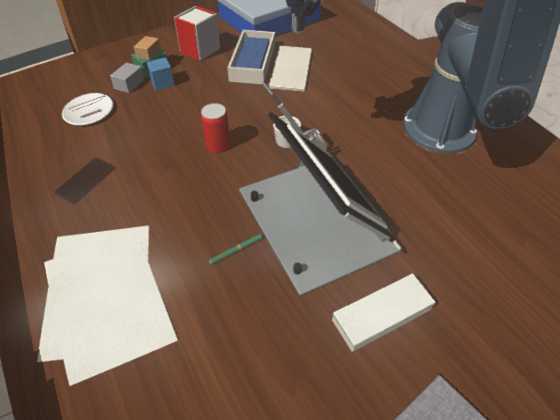

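Request:
apply_moves(
  motion=[
    [0,0.95,2,0.15,0],
    [0,0.95,3.8,0.15,0],
    [0,0.95,4.3,0.15,0],
    [0,0.95,4.3,0.15,0],
  ],
)

```text
t: 3.02
tcp_pos: [0.4492, -0.1051, 0.2212]
tool_rot: [-0.706, 0.031, -0.028, 0.707]
force: [-0.6, -0.3, 0.1]
finger_gap: -0.002
```

```bash
python3 to.py .465 -.106 .222
python3 - <<'E'
from station import manip
import cv2
for n in("scene","top","wrist"): cv2.imwrite(f"pics/{n}2.png",manip.snapshot(n)[:,:,::-1])
a=cv2.imread('pics/top2.png')[190:300,255:400];b=cv2.imread('pics/scene2.png')[40:190,195:395]
a=cv2.resize(a,(395,300),interpolation=2);b=cv2.resize(b,(400,300),interpolation=2)
cv2.imwrite('pics/c2.png',cv2.hconcat([a,b]))
E
```

```text
3.025 [ 0.4492 -0.1051  0.2212] [-0.5821 -0.2667  0.1191] -0.0023310645408643506 [-0.473   0.3253  1.8384  0.0005  0.9821 -1.9609]
[[ 0.9965 -0.0036  0.0831]
 [-0.0831  0.0023  0.9965]
 [-0.0038 -1.      0.002 ]]
[ 0.5264 -0.0298  0.0128]
```

View pics/c2.png

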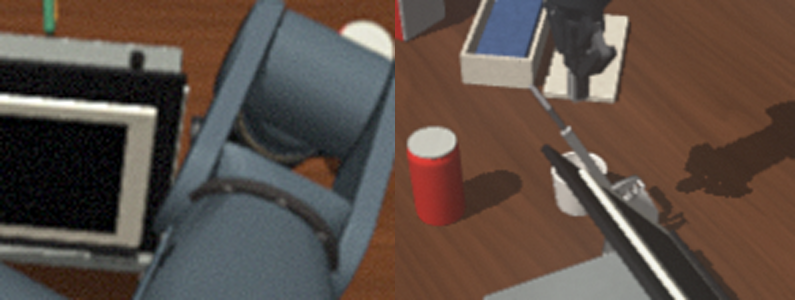

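View pics/wrist2.png

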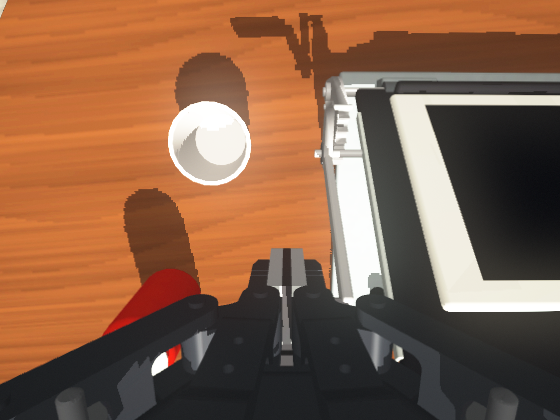

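Run:
```python
from h import *
from station import manip
c=manip.get_calibration('wrist');print(c['extrinsics'][:3,3])
p=[.4893,.0999,-.0804,.8342,0,0]
print(proj(c,pad(p,[[.0225,.025,0],[.0225,-.025,0],[-.0225,-.025,0],[-.0225,.025,0]])))
print(proj(c,manip.sense()['tcp_pos']))
```

```text
[ 0.3854 -0.1007  0.3652]
[[358.0347 392.7366]
 [242.4707 393.0861]
 [249.7317 299.8063]
 [345.9734 299.4799]]
[[284.941  268.2549]]
```

Request:
apply_moves(
  motion=[
    [0,0.5,0,0,0],
    [0,0.8,0,0,0],
    [0,0.9,0,0,0],
    [0,1.0,0.05,0,0],
    [0,1.1,0.1,0,0],
  ],
)

```text
t: 3.8
tcp_pos: [0.4831, -0.1109, 0.2193]
tool_rot: [0.707, -0.031, 0.031, -0.706]
force: [-0.9, -0.7, 1.2]
finger_gap: 0.0
```

```bash
python3 to.py .507 -.106 .200
```

```text
3.8 [ 0.4831 -0.1109  0.2193] [-0.8903 -0.7058  1.2317] 4.431137279178541e-05 [-0.4514  0.3714  1.7645 -0.0002  1.0057 -1.9352]
[[ 0.9962 -0.      0.0868]
 [-0.0868 -0.0002  0.9962]
 [-0.     -1.     -0.0002]]
[0.7783 0.6432 0.2329]
```

Request:
apply_moves(
  motion=[
    [0,0.2,0.15,0.05,0],
    [0,0.4,0.3,0.1,0],
    [0,0.55,0.43,0.1,0],
    [0,0.7,0.55,0.1,0],
    [0,0.7,0.55,0.1,0],
  ],
)

```text
t: 4.42
tcp_pos: [0.5042, -0.1095, 0.2026]
tool_rot: [-0.706, 0.031, -0.03, 0.707]
force: [-2.7, -0.3, 3.2]
finger_gap: -0.001
```

```bash
python3 to.py .507 -.106 .200;python3 - <<'E'
from station import manip
import cv2
cv2.imwrite("pics/scene3.png",manip.snapshot('scene')[:,:,::-1])
b=cv2.imread('pics/scene3.png')[40:190,195:395]
cv2.imwrite('pics/c3.png',cv2.resize(b,(800,600),interpolation=2))
E
```

```text
4.425 [ 0.5042 -0.1095  0.2026] [-2.7151 -0.2802  3.231 ] -0.00134625262012741 [-0.4307  0.4215  1.7342 -0.0001  0.9867 -1.9149]
[[ 0.9963 -0.0008  0.0864]
 [-0.0864  0.0002  0.9963]
 [-0.0008 -1.      0.0002]]
[0.0818 0.0875 0.1253]
```

View pics/c3.png

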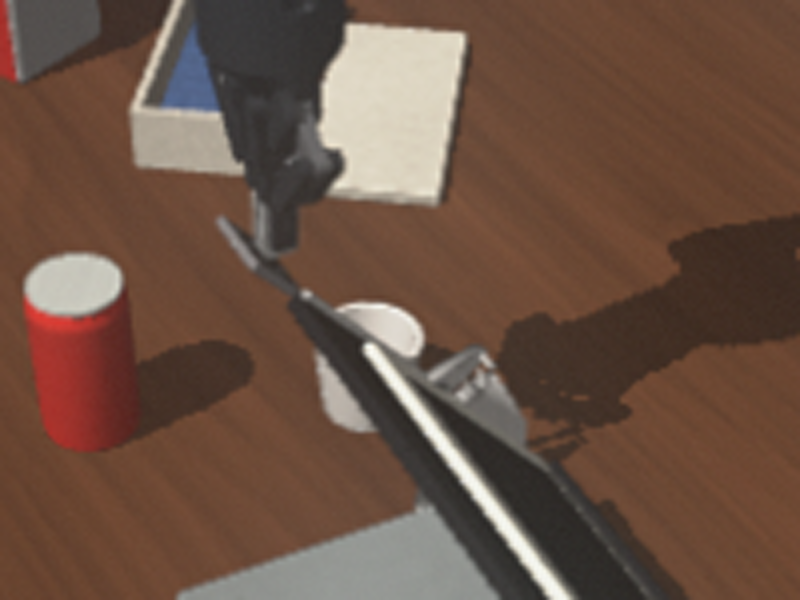

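Request:
apply_moves(
  motion=[
    [0,0.25,0.25,0.05,0],
    [0,0.5,0.5,0.05,0],
    [0,0.76,0.75,0.05,0],
    [0,1.0,1.05,0.05,0],
    [0,1.2,1.35,0.05,0],
    [0,1.4,1.65,0.05,0],
    [0,1.4,1.65,0.05,0],
  ],
)

```text
t: 5.35
tcp_pos: [0.5461, -0.1121, 0.1527]
tool_rot: [0.706, -0.031, 0.03, -0.706]
force: [-0.2, -2.1, 1.9]
finger_gap: 0.003
```

```bash
python3 to.py .562 -.112 .1235;python3 - <<'E'
from station import manip
import cv2
cv2.imwrite("pics/scene4.png",manip.snapshot('scene')[:,:,::-1])
b=cv2.imread('pics/scene4.png')[40:190,195:395]
cv2.imwrite('pics/c4.png',cv2.resize(b,(800,600),interpolation=2))
E
```

```text
5.35 [ 0.5461 -0.1121  0.1527] [-0.1815 -2.0997  1.9439] 0.0028216889056155393 [-0.4027  0.5434  1.6782 -0.0005  0.9208 -1.8863]
[[ 0.9962 -0.0008  0.0868]
 [-0.0868 -0.      0.9962]
 [-0.0008 -1.     -0.0001]]
[0.5293 0.9737 0.0492]
```

View pics/c4.png

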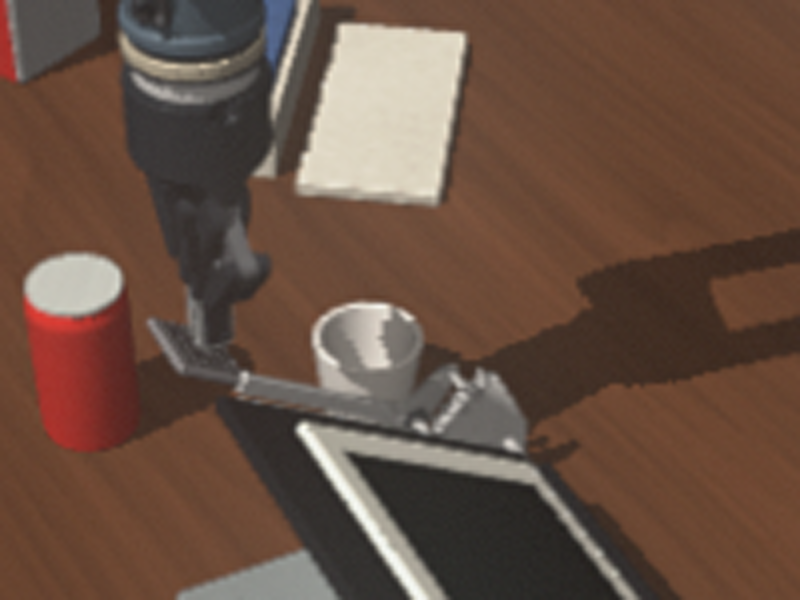

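Request:
apply_moves(
  motion=[
    [0,0.15,0.33,0.05,0],
    [0,0.35,0.66,0.05,0],
    [0,0.53,1.0,0.05,0],
    [0,0.65,1.35,0.05,0],
    [0,0.78,1.7,0.05,0],
    [0,0.9,2.03,0.05,0],
    [0,0.9,2.03,0.05,0],
  ],
)

```text
t: 6.28
tcp_pos: [0.5728, -0.1122, 0.0919]
tool_rot: [-0.706, 0.031, -0.03, 0.707]
force: [-2.1, -0.8, 0.6]
finger_gap: -0.0
```

```bash
python3 to.py .582 -.114 .038;python3 - <<'E'
from station import manip
import cv2
cv2.imwrite("pics/scene5.png",manip.snapshot('scene')[:,:,::-1])
b=cv2.imread('pics/scene5.png')[70:220,195:395]
cv2.imwrite('pics/c5.png',cv2.resize(b,(800,600),interpolation=2))
E
```

```text
6.275 [ 0.5728 -0.1122  0.0919] [-2.082  -0.8475  0.5926] -0.00046084915018632235 [-0.385   0.6633  1.6502  0.0007  0.8294 -1.8692]
[[ 0.9962 -0.0011  0.087 ]
 [-0.087   0.001   0.9962]
 [-0.0011 -1.      0.0009]]
[ 0.3127  1.7948 -0.0341]
```

View pics/c5.png

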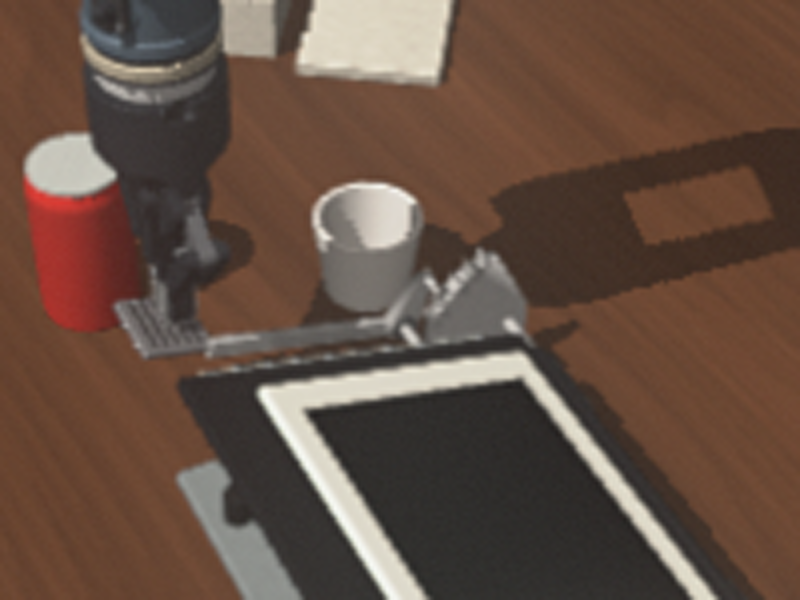

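Request:
apply_moves(
  motion=[
    [0,0.15,0.4,0,0],
    [0,0.25,0.8,0,0],
    [0,0.32,1.15,0,0],
    [0,0.36,1.45,0,0],
    [0,0.38,1.65,0,0],
    [0,0.38,1.8,0,0],
    [0,0.38,1.8,0,0],
  ],
)

```text
t: 7.2
tcp_pos: [0.5842, -0.1128, 0.0388]
tool_rot: [-0.706, 0.031, -0.03, 0.707]
force: [-4.9, 2.4, 7.5]
finger_gap: 0.0
```

```bash
python3 to.py;python3 - <<'E'
from station import manip
import cv2
cv2.imwrite("pics/scene6.png",manip.snapshot('scene')[:,:,::-1])
b=cv2.imread('pics/scene6.png')[70:220,195:395]
cv2.imwrite('pics/c6.png',cv2.resize(b,(800,600),interpolation=2))
E
```

```text
7.2 [ 0.5842 -0.1128  0.0388] [-4.877   2.4424  7.5086] 0.00031492893417435285 [-0.3787  0.7578  1.6414  0.001   0.7437 -1.8635]
[[ 0.9962 -0.001   0.0867]
 [-0.0867  0.0011  0.9962]
 [-0.0011 -1.      0.001 ]]
```

View pics/c6.png

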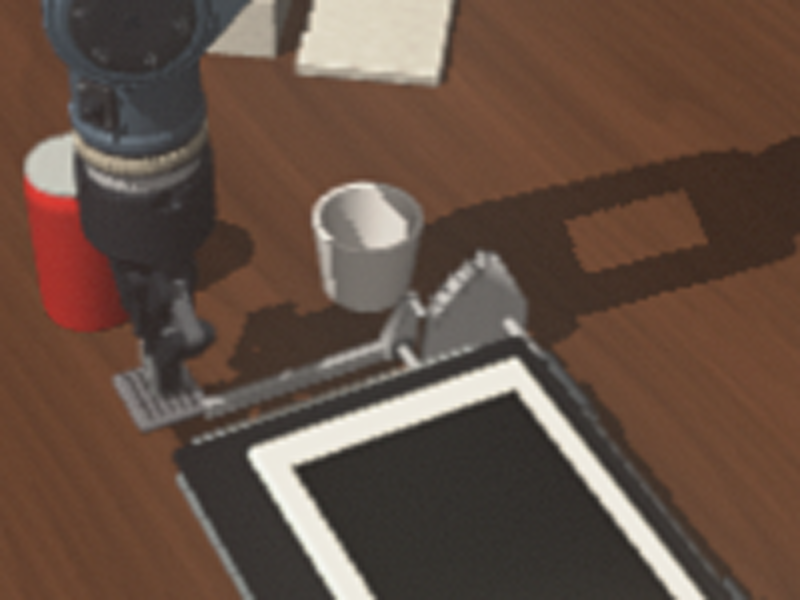

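Request:
apply_moves(
  motion=[
    [0,0,0.06,0,0],
    [0,0,0.12,0,0],
    [0,0,0.12,0,0],
  ],
)

```text
t: 7.62
tcp_pos: [0.5843, -0.1128, 0.0373]
tool_rot: [-0.706, 0.031, -0.03, 0.707]
force: [-8.5, 3.2, 19.9]
finger_gap: -0.0
```

Request:
apply_moves(
  motion=[
    [0,0,0.06,0,0],
    [0,0,0.06,0,0],
  ],
)

```text
t: 7.88
tcp_pos: [0.5843, -0.1128, 0.0365]
tool_rot: [-0.706, 0.031, -0.031, 0.707]
force: [-8.7, 2.4, 25.9]
finger_gap: -0.005
```

Run:
```python
from h import *
from station import manip
c=manip.get_calibration('scene');im=manip.snapshot('scene')[:,:,::-1].copy()
for t,col in((0,(0,255,0)),(.05,(0,0,255))):
    p=[.4893,.0999,-.0804,t,.2,0]
    for q in (bd(p,[[.235,.15,.005],[.235,-.15,.005]]),pad(p,[[.0225,.025,0],[.0225,-.025,0],[-.0225,-.025,0],[-.0225,.025,0]])):
        cv2.polylines(im,[np.round(proj(c,q)*16).astype(np.int32)],False,col,1,cv2.LINE_AA,4)
cv2.imwrite('pics/c7.png',cv2.resize(im[110:300,195:395],None,fx=3.1,fy=3.1,interpolation=2))
```

```text
(no output)
```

View pics/c7.png

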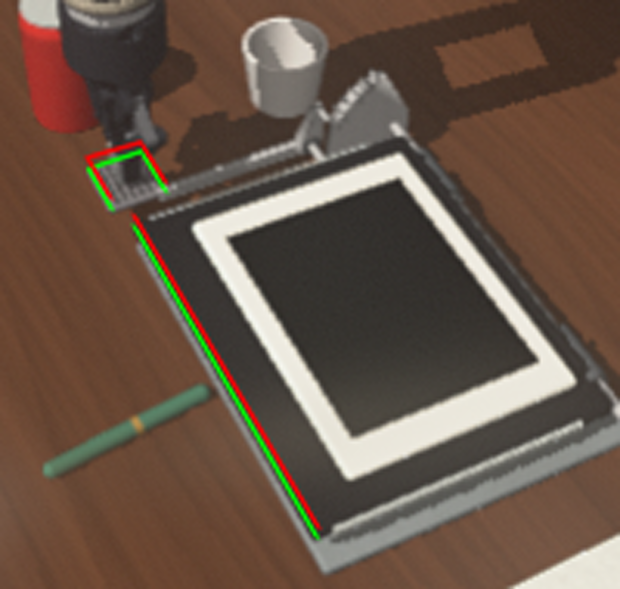

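Request:
apply_moves(
  motion=[
    [0,0,-0.3,0,0],
    [0,0,-0.8,0,0],
    [0,0,-1.4,0,0],
    [0,0,-2.5,0,0],
    [0,0,-4.5,0,0],
    [0,0,-6,0,0],
    [0,0,-6,0,0],
    [0,0,-6,0,0],
  ],
)

```text
t: 8.93
tcp_pos: [0.5846, -0.1135, 0.2132]
tool_rot: [0.706, -0.03, 0.031, -0.706]
force: [-1.2, 0.2, 0.9]
finger_gap: 0.001
```

Run:
```python
from h import *
from station import manip
c=manip.get_calibration('scene');im=manip.snapshot('scene')[:,:,::-1].copy()
print(manip.sense()['tcp_pos'],manip.sense()['force'])
p=[.4893,.0999,-.0804,0,0,0]
for a,col in((0,(0,255,0)),(.06,(0,0,255))):
    p[4]=a;q=pad(p,[[.0225,.025,0],[.0225,-.025,0],[-.0225,-.025,0],[-.0225,.025,0]])
    cv2.polylines(im,[np.round(proj(c,q)*16).astype(np.int32)],True,col,1,cv2.LINE_AA,4)
q=bd(p,[[.235,.15,.005],[.235,-.15,.005]])
cv2.polylines(im,[np.round(proj(c,q)*16).astype(np.int32)],False,(0,255,0),1,cv2.LINE_AA,4)
cv2.imwrite('pics/c8.png',cv2.resize(im[110:300,195:395],None,fx=3.1,fy=3.1,interpolation=2))
```

```text
[ 0.584  -0.1134  0.2122] [-1.1332  0.8129  0.0065]
```

View pics/c8.png

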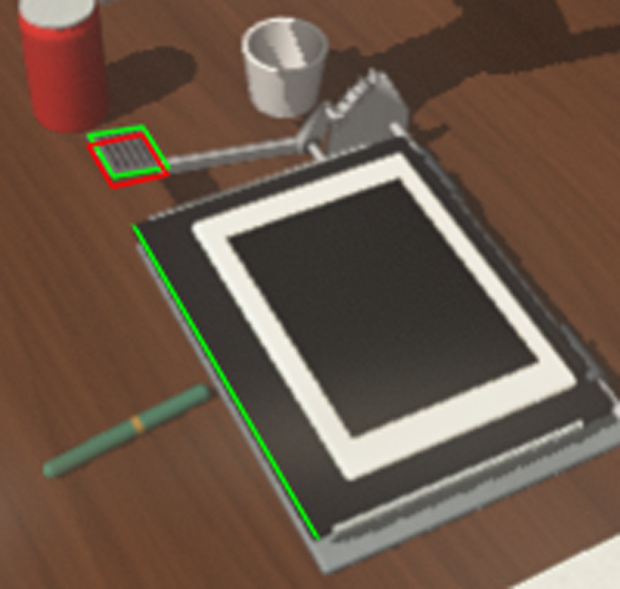

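Run:
```python
from h import *
from station import manip
c=manip.get_calibration('scene');raw=manip.snapshot('scene')[:,:,::-1].copy()
S=7;x0,y0=215,140
z=cv2.resize(raw[140:185,215:270],None,fx=S,fy=S,interpolation=2);z2=z.copy()
p=[.4893,.0999,-.0804,0,0,0]
for a,col in((0,(0,255,0)),(.06,(0,0,255))):
    p[4]=a;q=pad(p,[[.0225,.025,0],[.0225,-.025,0],[-.0225,-.025,0],[-.0225,.025,0]])
    cv2.polylines(z2,[np.round((proj(c,q)-[x0,y0]+.5)*S).astype(np.int32)],True,col,1)
cv2.imwrite('pics/c9.png',cv2.hconcat([z,z2]))
```

```text
(no output)
```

View pics/c9.png

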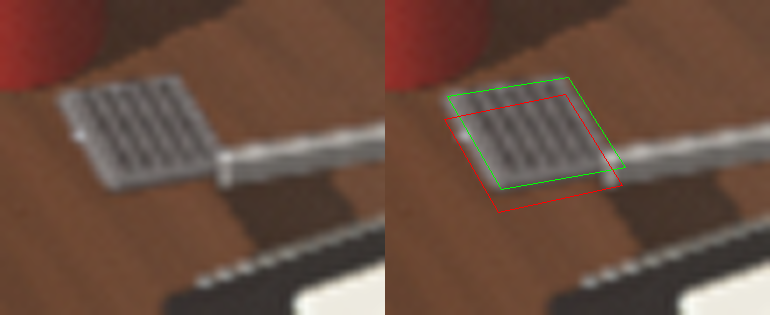

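Pad matches the lever-up outline (green, 0 rad), board flat, other things untouched. Handing in.

Run:
```python
from station import manip
print(manip.sign_off())
```

```text
the job is handed in; nothing more can be done
None
```

The tablet stand is folded flat and its lever has sprung back up. The job was handed in about 9 s into the 40 s allowed.

I found the stand from the top and scene pictures: its centre is at (0.489, 0.100) m, turned −0.08 rad, with the board at about 0.83 rad and the lever up. With the fingers shut, I pressed the lever pad to its stop, at about 4 N. I then pushed the board down along its arc onto the buffers, where the force rose to about 27 N while the finger barely moved further. Last, I raised the tool about 175 mm clear.

Last checks, all made by comparing pictures with the model:
- **Board:** its far edge lies on the outline for 0 rad.
- **Lever:** its pad matches the outline for fully up (0 rad), not the one for 0.06 rad.
- **Can, cup and pen:** none shows any visible movement.
- **Pen box:** it was out of frame in the final close-up, so I did not check it again; the arm passed over it only at height, well clear.
- **Force:** the reading back in free air was about 1 N, so the robot was touching nothing.

About a third of the way down, the contact force dropped to about 3 N and the lever looked slightly raised. I kept pushing, and the board went down with no blocking at the teeth.

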